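Roll the turned blank up the carving cradle and shut the keeper

TASK

Set up the carving cradle for the carver: with a fingertip, gently push the turned wooden drum that lies at the foot of the sloped gutter, so that it rolls up the gutter, over the crest and down into the seat against the end stop, where it cannot roll back. Then push the wooden turn-button keeper round until it lies fully across the gutter behind the drum. Only push, do not lift or throw the drum, and leave everything else on the bench where it is.

Things in the scene. Friction and masses are not known exactly. Their poses are not given: they have to be found in the camera images.
- gutter: Sloped wooden gutter of the carving cradle, fixed, rising at 8 degrees. Origin on its floor (40 mm above the bench), mid-width, at the inner face of the foot ledge (12 mm thick, 12 mm high); x up the slope along the floor, y to the left looking uphill, z square to the floor. 72 mm wide inside, between side rails 15 mm thick with tops at z = 20 mm. Base board below: 300 x 146 x 18 mm.
- crest (a point): Upper edge of the gutter's flat floor: x = 178 mm, y = 0, z = 0 in the gutter's frame, axes as the gutter's. Short of it the drum rolls back to the foot. Past it the floor steps down 4 mm and falls at 4 degrees to the level towards the end stop: this hollow is the seat, and a drum whose centre has passed the crest rolls into it by itself and stays.
- stop_face (a point): Point on the face of the end stop, a cross board at the top of the gutter square to its floor: x = 228 mm, y = 0, z = 20 mm in the gutter's frame. The stop is 22 mm thick, 102 mm wide and reaches z = 52 mm.
- seat (a point): Where the drum's centre is when it lies in the seat against the end stop: x = 200 mm, y = 0, z = 20 mm in the gutter's frame, whose axes it shares.
- blank: The turned drum to be rolled: plain light wood, 56 mm in diameter, 64 mm long, 0.08 to 0.15 kg, three fine grooves round it. Origin at its centre; its own y is its rolling axis, which lies across the gutter. It starts lying at the foot of the gutter against the foot ledge, its centre about 23 mm up the slope from the ledge's inner face and 28 mm above the floor; the rails reach below its middle.
- keeper (a joint): Angle of the keeper, rad: a dark wooden bar (turn-button), 20 mm wide, 15 mm thick, on a screw on the left rail, turning parallel to the gutter floor. 0 = shut, straight across the gutter (hard stop). 1.57 = pointing down the slope along the left rail; 2.6 = its limit, pointing out to the left and somewhat downhill. Starts at 1.8 to 2.4. Stays where left; about 0.4 N near its end turns it.
- keeper_dowel (a point): Top of the dowel (8 mm across, 24 mm tall) on the right rail that marks the shut keeper, which then lies just downhill of it and about 4 mm behind the seated drum: x = 172 mm, y = -43.5 mm, z = 44 mm in the gutter's frame.
- keeper_pivot (a point): Centre of the keeper's screw at mid-thickness of the bar: x = 158 mm, y = 43.5 mm, z = 28.5 mm in the gutter's frame. The bar's underside is 1 mm above the rail.
- keeper_end (a point): Middle of the free end of the keeper bar, at mid-thickness, 98 mm from the screw.
- spare_a: One of two spare drums of the same size as the blank, standing on end on the bench to the right of the gutter. Origin at the centre of its underside. To be left alone.
- spare_b: The other spare drum standing on end to the right of the gutter. Origin at the centre of its underside. To be left alone.
- gouge_a: A carving gouge, 250 mm long, lying on the bench to the right of the cradle; wooden handle 24 mm thick. Origin under the ferrule. To be left alone.
- gouge_b: A wider carving gouge, 240 mm long, lying on the bench to the left of the cradle. Origin under the ferrule. To be left alone.
- panel_block: A light wooden block with a raised frame on it, 130 x 85 x 25 mm, lying left of the cradle's upper end. Origin under its centre. To be left alone.
- mallet: A dark turned carver's mallet, 235 mm tall, standing on its head far to the right. Origin at the centre of its underside. To be left alone.
- half_round: A carved wooden block with a half-round top, 130 x 75 x 66 mm, lying far to the right. Origin under its middle. To be left alone.
Things that resemble listed ones, but are neither listed nor needed, are in the scene too. What is shaped like the blank but yellow is not meant.

How it is judged:
By the outcome, as a careful person would: the job done as asked, in the order asked, and still so for the second after the job is handed in, with the robot touching nothing.
It also fails if it takes over 51 s, if anything falls off the work surface, if the arm or the gripper's body presses on something with over 40 N, if the wrist force passes 120 N, or if a joint passes its speed limit or range.

ROBOT

A 6-joint arm with a two-finger parallel gripper is mounted at the origin on the work surface. World frame = base frame: x ahead of the robot, y to its left, z up, the work surface at z = 0. Lengths are in m, angles in degrees, forces in N, time in s.
With the tool pointing down it reaches from about 0.375 to 0.9 m from the base axis. Payload 3.1 kg.
Tool frame: the origin (TCP) lies at the very end of the fingers, on their centre line; the grasp point (between the pads) lies 19 mm behind it (grasp_offset is the distance from the TCP to the grasp point, in m); z points along the fingers, y is the direction in which the jaws open and shut (so a half turn about z gives the same grasp; the last joint's range is limited). The gripper opens to 87 mm and grips with 3 to 60 N. Pads are 19 mm wide; open, the fingers measure 117 mm over their backs; the gripper's body (75 mm by 190 mm) begins 51 mm behind the grasp point.
Start: joints at [-74.055, 30.224, 82.088, -0, 67.689, -10.227], TCP at [0.276, -0.561, 0.223] pointing down, gripper open.
Joint ranges: [-176.69, 176.69], [-43.24, 126.21], [12.49, 139.97], [-82, 262], [0, 151.66], [-163.58, 163.58]. Speed limits (degrees/s): [159.86, 159.86, 180, 180, 180, 180].

INTERFACE

Orientations are given as a 3x3 rotation matrix whose columns are the frame's x, y, z axes.
In Python, from rig import * gives the robot as it stands. The module is installed in compiled form; this text tells all that it offers.
- The arm moves only by the tool play_rows, never from a script. Its argument "plan" is a list that holds one entry, the list of rows, each a list of 7 numbers: the shift along the world's x, y, z each as a share of 5 cm, from -1 to 1, then the turn, a rotation vector about the world's x, y, z each as a share of pi rad, from -1 to 1, then the gripper's target within -1 to 1 (fully open at 1, half-way at 0, shut at -1). A call has 1 to 12 rows; each row shifts and turns the commanded pose from where the row before left it; what a row does not reach is not made up. A row lasts 1/10 s, in which the tool goes at most 50 mm and 8.59 degrees, less where a joint would pass 70% of its speed; a pose out of reach is approached as far as the arm can. A call with a number of a shift or a turn outside -1 to 1 is refused whole. A call with a gripper value outside its range is refused whole. The fingers move at their own pace and stop on an object; the grip force is fixed at half the most. Time passes only in rows, so rows that do not move let the fingers close. It gives the time, the measured TCP pose, the force and the opening at its end, in the units of the state.
- read_state(): the state, without advancing time (a new reading comes with each control period).
- capture(name): name is "side" or "top"; returns the picture (384x512x3 uint8, red, green, blue); there is no depth.
- camera_params(name): a dict with "intrinsics" (3x3 intrinsics, pixels), "k1" (the pictures are not rectified: a ray, as slopes to the right and down, at radius r is drawn at 1 + k1 r^2 times it, then the intrinsics apply), "R" (3x3) and "t" (3): a world point X has camera coordinates R X + t. Camera axes: x right, y down, z forward; pixel columns grow to the right and rows downward; lengths in m; the calibration is good to about 2 mm. A picture is of the moment at which its call begins. camera_params takes no time and is no camera call.
- hand_in(): hands the job in, once; it reports no verdict.
The state is a dict: "time_s": time; "joint_positions": joint angles; "qvel": joint speeds; "tau": joint torques, N m; "position": TCP position; "tcp_rot": TCP orientation; "force": force on the tool from outside, world axes, zero at the start; "moment": the same for the moment, N m; "opening": opening from 0.0 (shut) to 1.0 (fully open).
Only numpy, scipy, OpenCV 4.12 (cv2) and the standard library are available. Lean on these libraries where they do the work, as an engineer would, in place of code of your own. Each camera call takes 0.05 s, during which the arm holds its last target. There are 200 camera calls.

## Working session

There is one attempt and no reset: what is moved stays moved. The work goes in short steps, Python scripts to look and compute and a tool call to move; the robot and the scene stay as the last step left them, time stands still between calls to the robot, and variables do not carry over. Pictures are saved under pics/ and viewed, about 8 in all and at most 12, crops included, and the job is handed in when it is done.

Besides the shell and the picture viewer there is one more tool, called after "Emit:" as name(argument=value, ...) on one line, values as JSON. play_rows: Moves the arm, as the interface text tells. Its arguments: {"type":"object","properties":{"plan":{"type":"array"}},"required":["plan"]}

```bash
mkdir -p pics
python3 - <<'E'
from rig import *
import cv2,numpy as np
for n in("side","top"):
    im=capture(n); cv2.imwrite(f"pics/{n}0.png",im[...,::-1]); np.save(f"{n}0.npy",im)
    p=camera_params(n); print(n,p, -np.array(p["R"]).T@np.array(p["t"]))
s=read_state(); print(s["time_s"],s["position"],s["tcp_rot"],s["opening"])
E
```

```text
side {'intrinsics': array([[358.81819616,   0.        , 260.96646983],
       [  0.        , 358.81819616, 186.80019368],
       [  0.        ,   0.        ,   1.        ]]), 'k1': -0.0068750396358290685, 'R': array([[-0.99576301, -0.09179636,  0.00542785],
       [-0.07340193,  0.75789979, -0.64822841],
       [ 0.05539124, -0.64588028, -0.7614266 ]]), 't': array([0.51770366, 0.17286963, 1.24524029])} [0.45922372 0.72078161 1.05740807]
top {'intrinsics': array([[410.65879719,   0.        , 255.17961159],
       [  0.        , 410.65879719, 195.8744824 ],
       [  0.        ,   0.        ,   1.        ]]), 'k1': -0.12855586678358516, 'R': array([[-0.0105917 , -0.99975506, -0.01943268],
       [-0.98476042,  0.01380266, -0.17336779],
       [ 0.17359355,  0.01730027, -0.98466541]]), 't': array([-0.07658479,  0.55727064,  1.30518256])} [ 0.32139563 -0.10683786  1.38029267]
0.1 [ 0.27550907 -0.56028579  0.22169092] [[ 8.97482727e-01  4.41049278e-01 -5.38076821e-04]
 [ 4.41049488e-01 -8.97480924e-01  1.82776531e-03]
 [ 3.23220885e-04 -1.87770630e-03 -9.99998185e-01]] 0.9999192329960088
```

View pics/side0.png

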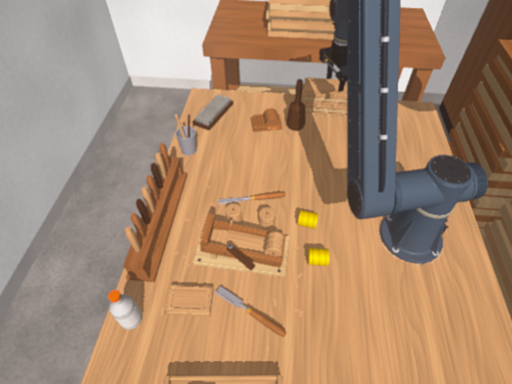

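View pics/top0.png

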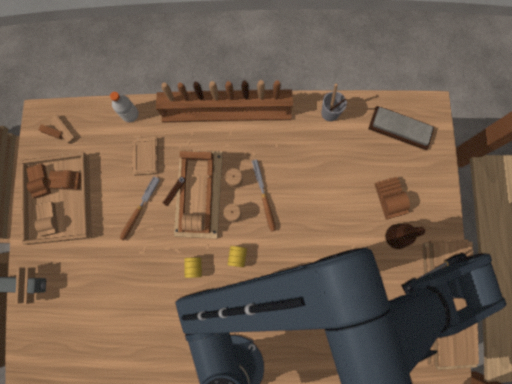

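The gutter is at about (200,195) in the top picture, with its foot towards the robot. The blank is at about (197,222) top and (275,240) side. The two yellow drums at (192,267) and (237,256) are decoys, and the spares stand at (233,177) and (232,212). I'll confirm with one enlarged crop.

Run:
```python
import cv2,numpy as np
t=np.load("top0.npy")[140:250,125:245,::-1]; s=np.load("side0.npy")[195:285,185:300,::-1]
a=cv2.resize(t,(400,int(110*400/120)),interpolation=cv2.INTER_CUBIC); b=cv2.resize(s,(400,int(90*400/115)),interpolation=cv2.INTER_CUBIC)
b=cv2.copyMakeBorder(b,0,a.shape[0]-b.shape[0],0,0,cv2.BORDER_CONSTANT)
cv2.imwrite("pics/crop1.png",np.hstack([a,b]))
```

```text
(no output)
```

View pics/crop1.png

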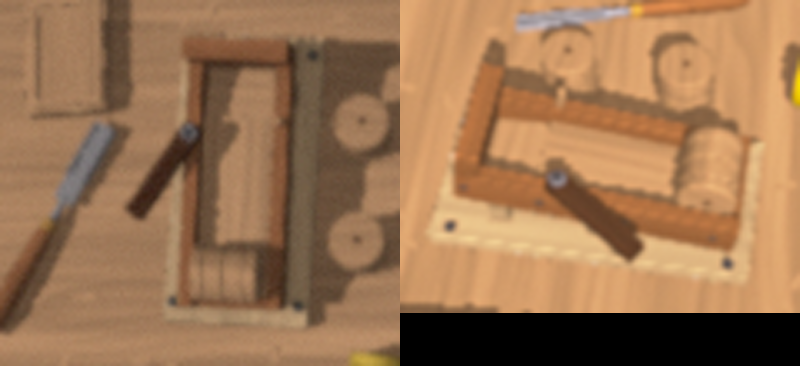

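The crop shows the plain, grooved drum lying at the gutter's foot (top about 192,222), which fits the blank. The dark keeper points out to the left and downhill. Next I'll measure the frame from the keeper screw, the board screws and the rail and stop corners.

```bash
cat > h.py <<'E'
import numpy as np
from scipy.spatial.transform import Rotation as Ro
from rig import *
def ray(n,uv):
    p=camera_params(n);K=np.array(p["intrinsics"]);R=np.array(p["R"]);t=np.array(p["t"])
    d=np.array([(uv[0]-K[0,2])/K[0,0],(uv[1]-K[1,2])/K[1,1]]);s=d.copy()
    for _ in range(20): s=d/(1+p["k1"]*(s@s))
    v=R.T@np.r_[s,1]; return -R.T@t, v/np.linalg.norm(v)
def onz(n,uv,z):
    c,v=ray(n,uv); return c+v*(z-c[2])/v[2]
def tri(a,b):
    c1,v1=ray("top",a);c2,v2=ray("side",b)
    k=np.linalg.lstsq(np.c_[v1,-v2],c2-c1,rcond=None)[0]
    p,q=c1+k[0]*v1,c2+k[1]*v2; return (p+q)/2,np.linalg.norm(p-q)
def proj(n,X):
    p=camera_params(n);x=np.array(p["R"])@X+np.array(p["t"]);s=x[:2]/x[2];s=s*(1+p["k1"]*(s@s))
    K=np.array(p["intrinsics"]);return s*[K[0,0],K[1,1]]+K[:2,2]
E
python3 - <<'E'
from h import *
np.set_printoptions(precision=4,suppress=True)
T=lambda x,y:(125+(x+.5)*120/400-.5,140+(y+.5)*.3-.5)
S=lambda x,y:(185+(x-400+.5)*115/400-.5,195+(y+.5)*.2875-.5)
print("screw",tri(T(190,132),S(558,180)))
print("kend",tri(T(136,212),S(632,253)))
nl=onz("top",T(172,300),.018);nr=onz("top",T(298,305),.018);fr=onz("top",T(312,55),.018)
nls=onz("side",S(728,264),.018);fls=onz("side",S(450,227),.018)
print(nl,nr,fr,nls,fls)
for d in(fr-nr,fls-nls): print("yaw",np.degrees(np.arctan2(d[1],d[0])),np.linalg.norm(d))
d=nl-nr;print(np.degrees(np.arctan2(-d[0],d[1])),np.linalg.norm(d))
print("mid of screws NL-FR",(fls+nr+fr+nls)/4)
print("drum top at z.1", onz("top",T(223,275),.095))
E
```

```text
screw (array([0.6041, 0.1528, 0.0936]), np.float64(0.0038821483835697946))
kend (array([0.5308, 0.2083, 0.0749]), np.float64(0.0009823663816844045))
[0.4503 0.1829 0.018 ] [0.4441 0.0554 0.018 ] [0.7022 0.0427 0.018 ] [0.4459 0.1814 0.018 ] [0.7061 0.1682 0.018 ]
yaw -2.821197947851802 0.25834228185709984
yaw -2.901936148253086 0.26044846351888795
-2.7810818907871657 0.1276338208346405
mid of screws NL-FR [0.5746 0.1119 0.018 ]
drum top at z.1 [0.4664 0.118  0.095 ]
```

Emit:
play_rows(plan=[[[0,0,1,0,0,0,-1],[0,1,0,0,0,-0.04,-1],[0,1,0,0,0,-0.04,-1],[0,1,0,0,0,-0.04,-1],[0,1,0,0,0,-0.04,-1],[0.72,1,0,0,0,0,-1],[0.72,1,0,0,0,0,-1],[0.72,1,0,0,0,0,-1],[0.72,1,0,0,0,0,-1],[0,1,0,0,0,0,-1],[0,1,0,0,0,0,-1],[0,0,0,0,0,0,-1]]])

```text
time_s: 1.3
position: [0.3902, -0.0923, 0.2718]
tcp_rot: [[0.999, -0.038, -0.004], [-0.038, -0.999, 0.004], [-0.004, -0.004, -1.0]]
force: [-0.5, -0.5, -1.0]
opening: 0.029
```

Emit:
play_rows(plan=[[[0.1,0.84,0,0,0,-0.0036,-1],[0.1,0.84,0,0,0,0,-1],[0.1,0.84,0,0,0,0,-1],[0.1,0.84,0,0,0,0,-1],[0.1,0.84,0,0,0,0,-1],[0,0,-0.8,0,0,0,-1],[0,0,-0.8,0,0,0,-1],[0,0,-0.8,0,0,0,-1],[0,0,0,0,0,0,-1],[0,0,0,0,0,0,-1]]])

```text
time_s: 2.3
position: [0.4178, 0.1109, 0.1525]
tcp_rot: [[0.998, -0.058, -0.002], [-0.058, -0.998, -0.0], [-0.002, 0.0, -1.0]]
force: [0.2, 0.1, -0.4]
opening: 0.005
```

```bash
cat > snap.py <<'E'
import sys,cv2
from h import *
k=sys.argv[1]
np.set_printoptions(precision=4,suppress=True)
t=capture("top")[140:250,125:245,::-1]; s=capture("side")[195:285,185:300,::-1]
a=cv2.resize(t,(400,367),interpolation=cv2.INTER_CUBIC); b=cv2.resize(s,(400,313),interpolation=cv2.INTER_CUBIC)
b=cv2.copyMakeBorder(b,0,54,0,0,cv2.BORDER_CONSTANT)
cv2.imwrite(f"pics/{k}.png",np.hstack([a,b]))
st=read_state();print(st["time_s"],st["position"],st["force"],proj("side",st["position"]))
# gutter model
yaw=np.radians(-2.85);G=Ro.from_euler('ZY',[yaw,-np.radians(8)]).as_matrix();o=np.array([.4509,.1175,.04])
print("tcp in gutter",G.T@(st["position"]-o)); print(G)
for n,p in dict(drum=(.023,0,.028),piv=(.158,.0435,.038),dowel=(.172,-.0435,.044),stopTL=(.228,.051,.052)).items(): 
    X=o+G@np.array(p);u=proj("top",X);v=proj("side",X)
    print(n,X,"crop",(u-[124.5,139.5])/.3-.5,(v-[184.5,194.5])/.2875-.5+[400,0])
E
python3 snap.py c2
```

```text
2.4 [0.4193 0.111  0.1541] [-0.3683  0.043   0.2256] [291.1568 228.7912]
tcp in gutter [-0.0151 -0.008   0.1174]
[[ 0.989   0.0497 -0.139 ]
 [-0.0492  0.9988  0.0069]
 [ 0.1392  0.      0.9903]]
drum [0.4698 0.1166 0.0709] crop [228.7884 274.2801] [708.7668 170.2277]
piv [0.604  0.1534 0.0996] crop [188.0518 132.7554] [555.4403 176.4752]
dowel [0.6127 0.0659 0.1075] crop [277.2121 120.6618] [559.6703  89.583 ]
stopTL [0.6717 0.1576 0.1232] crop [180.6377  58.5364] [476.1059 159.9632]
```

View pics/c2.png

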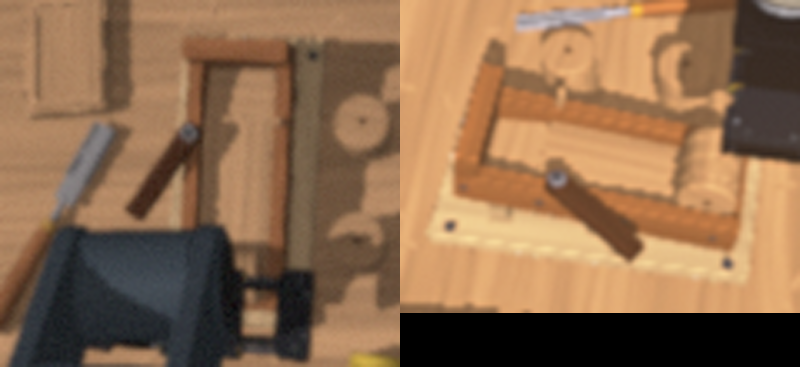

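The picture shows the closed gripper just short of the foot. The model reprojects within a few mm: drum predicted at (709,170) and seen at about (710,170), pivot at (555,176) against about (558,180). Lowering behind the drum.

Emit:
play_rows(plan=[[[-0.02,0.16,-0.6,0,0,0.002,-1],[0,0,-0.6,0,0,0,-1],[0,0,-0.6,0,0,0,-1],[0,0,0,0,0,0,-1],[0,0,0,0,0,0,-1],[0,0,0,0,0,0,-1]]])

```text
time_s: 3.0
position: [0.4183, 0.1194, 0.0645]
tcp_rot: [[0.999, -0.051, 0.004], [-0.051, -0.999, 0.0], [0.004, -0.0, -1.0]]
force: [-0.2, 0.7, -0.5]
opening: 0.002
```

Emit:
play_rows(plan=[[[0.1,-0.005,0,0,0,0,-1],[0.1,-0.005,0,0,0,0,-1],[0.1,-0.005,0.014,0,0,0,-1],[0.12,-0.006,0.017,0,0,0,-1],[0.12,-0.006,0.017,0,0,0,-1],[0.12,-0.006,0.017,0,0,0,-1],[0.12,-0.006,0.017,0,0,0,-1],[0.12,-0.006,0.017,0,0,0,-1],[0.12,-0.006,0.017,0,0,0,-1],[0.12,-0.006,0.017,0,0,0,-1],[0.12,-0.006,0.017,0,0,0,-1],[0,0,0,0,0,0,-1]]])

```text
time_s: 4.2
position: [0.4816, 0.1162, 0.0703]
tcp_rot: [[0.999, -0.051, 0.003], [-0.051, -0.999, 0.0], [0.003, -0.0, -1.0]]
force: [-0.3, -0.3, -0.3]
opening: 0.01
```

```bash
python3 snap.py c3|head -2
```

```text
4.3 [0.4801 0.1162 0.0701] [0.0779 0.3116 0.539 ] [270.1868 243.3753]
tcp in gutter [0.0331 0.0002 0.0257]
```

View pics/c3.png

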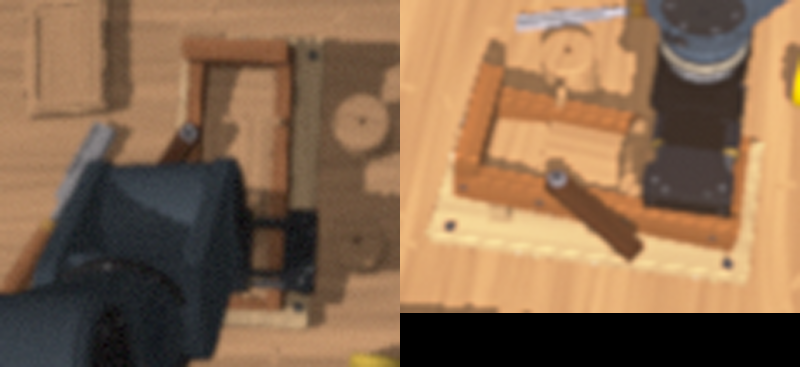

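The drum has moved up ahead of the finger (its front edge is at about (635,160) in the side crop). Carrying on.

Emit:
play_rows(plan=[[[0.12,-0.006,0.017,0,0,0,-1],[0.12,-0.006,0.017,0,0,0,-1],[0.12,-0.006,0.017,0,0,0,-1],[0.12,-0.006,0.017,0,0,0,-1],[0.12,-0.006,0.017,0,0,0,-1],[0.12,-0.006,0.017,0,0,0,-1],[0.12,-0.006,0.017,0,0,0,-1],[0.12,-0.006,0.017,0,0,0,-1],[0.12,-0.006,0.017,0,0,0,-1],[0.12,-0.006,0.017,0,0,0,-1],[0.12,-0.006,0.017,0,0,0,-1],[0.12,-0.006,0.017,0,0,0,-1]]])

```text
time_s: 5.5
position: [0.552, 0.1127, 0.0803]
tcp_rot: [[0.999, -0.051, -0.0], [-0.051, -0.999, -0.0], [-0.0, 0.0, -1.0]]
force: [-0.8, 0.4, 0.7]
opening: 0.003
```

Emit:
play_rows(plan=[[[0.1,-0.005,0.014,0,0,0,-1],[0.1,-0.005,0.014,0,0,0,-1],[0.1,-0.005,0.014,0,0,0,-1],[0.1,-0.005,0.014,0,0,0,-1],[0.1,-0.005,0.014,0,0,0,-1],[0.1,-0.005,0.014,0,0,0,-1],[0.08,-0.004,0.011,0,0,0,-1],[0.08,-0.004,0.011,0,0,0,-1],[0,0,0,0,0,0,-1],[0,0,0,0,0,0,-1]]])

```text
time_s: 6.5
position: [0.5897, 0.1107, 0.0855]
tcp_rot: [[0.999, -0.051, 0.0], [-0.051, -0.999, -0.0], [0.0, 0.0, -1.0]]
force: [-0.2, 0.2, 0.6]
opening: 0.006
```

```bash
python3 snap.py c4|head -2
```

```text
6.6 [0.5893 0.1108 0.0854] [0.1985 0.2093 0.1578] [236.1964 236.5326]
tcp in gutter [0.1435 0.0002 0.0257]
```

View pics/c4.png

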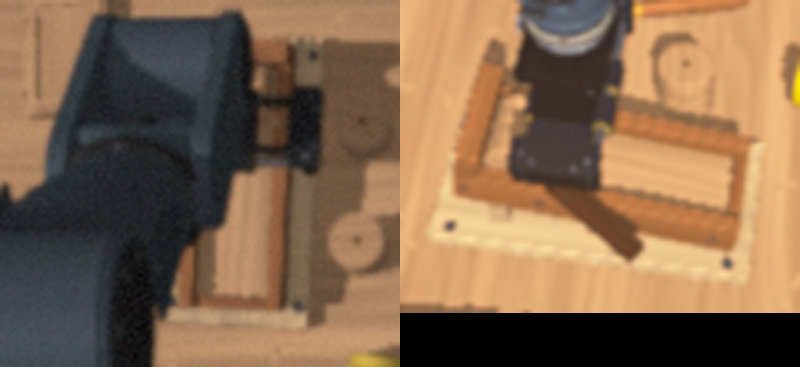

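The finger front is at gutter x ≈ 153 mm, so the drum centre should be past 181 mm. I'll push 6 mm more for margin, then back off, lift and move left so the drum and keeper can be seen.

Emit:
play_rows(plan=[[[0.06,-0.003,0.008,0,0,0,-1],[0.06,-0.003,0.008,0,0,0,-1],[0,0,0,0,0,0,-1],[-0.2,0,0.1,0,0,0,-1],[0,0,0.6,0,0,0,-1],[0,0,0.6,0,0,0,-1],[0,0.78,0,0,0,0,-1],[0,0.78,0,0,0,0,-1],[-0.1,0.78,0,0,0,0,-1],[0,0,0,0,0,0,-1],[0,0,0,0,0,0,-1]]])

```text
time_s: 7.7
position: [0.5793, 0.2281, 0.1514]
tcp_rot: [[0.999, -0.048, -0.001], [-0.048, -0.999, -0.001], [-0.001, 0.001, -1.0]]
force: [-0.0, -1.4, -0.0]
opening: -0.002
```

```bash
python3 snap.py c5|head -2
python3 - <<'E'
from h import *
np.set_printoptions(precision=4,suppress=True)
yaw=np.radians(-2.85);G=Ro.from_euler('ZY',[yaw,-np.radians(8)]).as_matrix();o=np.array([.4509,.1175,.04])
P=[]
for i,th in enumerate(np.r_[2.5,np.arange(2.3,-.01,-.1)]):
    d=np.array([-np.sin(th),-np.cos(th)]);n=np.array([-np.cos(th),np.sin(th)])
    h=.0095*abs(n[0])+.015*abs(n[1])
    c=np.array([.158,.0435])+.065*d+(.010+h+(.006 if i==0 else 0))*n
    P.append(o+G@np.r_[c,.026])
P=np.array(P);print(P[0],P[-1]);print(np.diff(P,axis=0)/.05)
E
```

```text
7.8 [0.5801 0.2265 0.1513] [-0.3792  0.2535  0.043 ] [232.762  258.8022]
tcp in gutter [0.1379 0.1153 0.093 ]
[0.5966 0.2255 0.086 ] [0.5832 0.0894 0.085 ]
[[-0.3508 -0.1378 -0.0483]
 [-0.1238 -0.0572 -0.017 ]
 [-0.1198 -0.0721 -0.0163]
 [-0.1138 -0.0869 -0.0154]
 [-0.1056 -0.1014 -0.0141]
 [-0.0954 -0.115  -0.0126]
 [-0.0832 -0.1276 -0.0108]
 [-0.0691 -0.1387 -0.0087]
 [-0.0539 -0.1212 -0.0067]
 [-0.0434 -0.1181 -0.0053]
 [-0.0322 -0.1254 -0.0037]
 [-0.0198 -0.1315 -0.0019]
 [-0.0061 -0.1363  0.0001]
 [ 0.0087 -0.1395  0.0022]
 [ 0.0244 -0.1409  0.0044]
 [ 0.0407 -0.1403  0.0067]
 [ 0.0573 -0.1374  0.009 ]
 [ 0.0738 -0.1323  0.0113]
 [ 0.09   -0.1249  0.0135]
 [ 0.1054 -0.1152  0.0156]
 [ 0.1197 -0.1032  0.0175]
 [ 0.1325 -0.0892  0.0192]
 [ 0.1436 -0.0734  0.0207]
 [ 0.1526 -0.056   0.0218]]
```

View pics/c5.png

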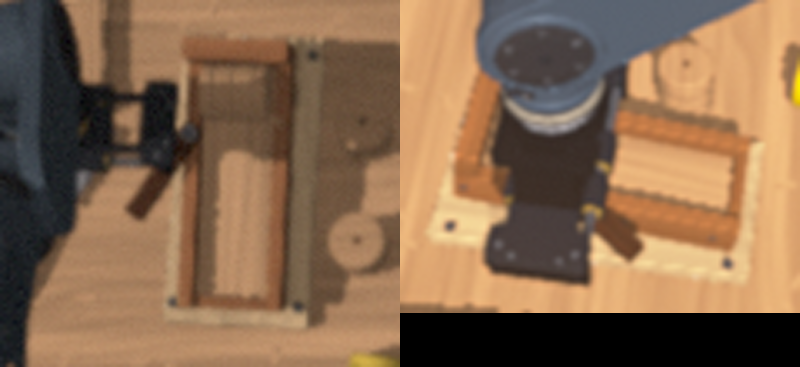

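The drum lies in the seat against the end stop (top crop about (235,95)), and the keeper has not moved. Lowering outside the keeper and sweeping it round.

Emit:
play_rows(plan=[[[0,0,-0.7,0,0,0,-1],[0,0,-0.66,0,0,0,-1],[0,0,0,0,0,0,-1],[-0.02,-0.16,0,0,0,0,-1],[-0.124,-0.057,-0.017,0,0,0,-1],[-0.12,-0.072,-0.016,0,0,0,-1],[-0.114,-0.087,-0.015,0,0,0,-1],[-0.106,-0.101,-0.014,0,0,0,-1],[-0.095,-0.115,-0.013,0,0,0,-1],[-0.083,-0.128,-0.011,0,0,0,-1],[0,0,0,0,0,0,-1]]])

```text
time_s: 8.9
position: [0.5464, 0.1906, 0.0789]
tcp_rot: [[0.999, -0.052, -0.002], [-0.052, -0.999, -0.0], [-0.002, 0.001, -1.0]]
force: [-0.1, 0.4, -0.2]
opening: 0.005
```

```bash
python3 snap.py c6|head -2
```

```text
9.0 [0.5474 0.1912 0.079 ] [-0.2338 -0.5889  0.6789] [246.361  261.1761]
tcp in gutter [0.0972 0.0784 0.0257]
```

View pics/c6.png

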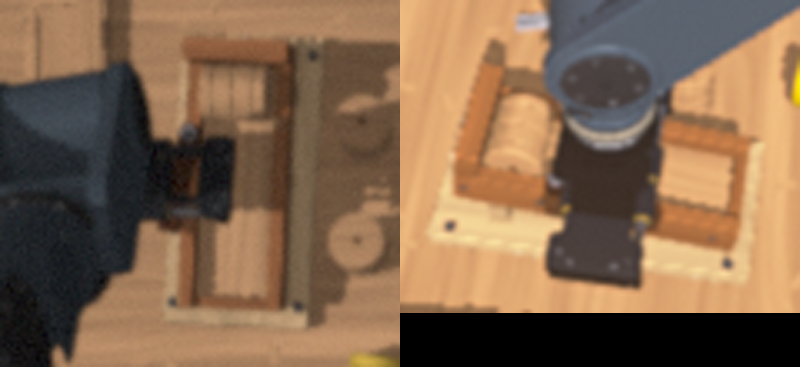

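The drum is clearly in the seat (side crop about (520,135)), and the keeper has turned to lie near the left rail (top about (178,215)). Continuing the arc.

Emit:
play_rows(plan=[[[-0.069,-0.139,-0.009,0,0,0,-1],[-0.054,-0.121,-0.007,0,0,0,-1],[-0.043,-0.118,-0.005,0,0,0,-1],[-0.032,-0.125,-0.004,0,0,0,-1],[-0.02,-0.131,-0.002,0,0,0,-1],[-0.006,-0.136,0,0,0,0,-1],[0.009,-0.14,0.002,0,0,0,-1],[0.024,-0.141,0.004,0,0,0,-1],[0.041,-0.14,0.007,0,0,0,-1],[0.057,-0.137,0.009,0,0,0,-1],[0.074,-0.132,0.011,0,0,0,-1]]])

```text
time_s: 10.1
position: [0.5466, 0.1179, 0.0793]
tcp_rot: [[0.999, -0.051, -0.0], [-0.051, -0.999, 0.0], [-0.0, 0.0, -1.0]]
force: [-0.3, 0.8, -0.2]
opening: 0.006
```

Emit:
play_rows(plan=[[[0.09,-0.125,0.014,0,0,0,-1],[0.105,-0.115,0.016,0,0,0,-1],[0.12,-0.103,0.018,0,0,0,-1],[0.132,-0.089,0.019,0,0,0,-1],[0.144,-0.073,0.021,0,0,0,-1],[0.153,-0.056,0.022,0,0,0,-1],[0,0,0,0,0,0,-1]]])

```text
time_s: 10.8
position: [0.5794, 0.0916, 0.0839]
tcp_rot: [[0.999, -0.051, -0.011], [-0.051, -0.999, 0.002], [-0.011, -0.002, -1.0]]
force: [-7.4, 4.0, 3.9]
opening: 0.003
```

```bash
python3 snap.py c7|head -2
```

```text
10.9 [0.5794 0.0916 0.084 ] [-6.6946  2.1356  1.9449] [240.0728 231.971 ]
tcp in gutter [ 0.1345 -0.0195  0.0255]
```

View pics/c7.png

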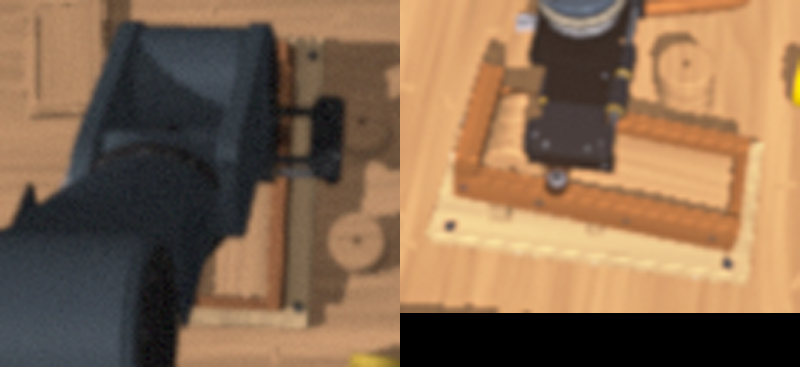

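7 N of resistance at about the expected place means the keeper has met its hard stop. Backing off, lifting and moving away to check.

Emit:
play_rows(plan=[[[-0.2,0.01,0,0,0,0,-1],[-0.2,0,0,0,0,0,-1],[0,0,0.6,0,0,0,-1],[0,0,1,0,0,0,-1],[0,0,1,0,0,0,-1],[-0.4,-1,0,0,0,0,-1],[-0.4,-1,0,0,0,0,-1],[-0.4,-1,0,0,0,0,-1],[0,-1,0,0,0,0,-1],[0,-1,0,0,0,0,-1],[0,-1,0,0,0,0,-1],[0,0,0,0,0,0,-1]]])

```text
time_s: 12.1
position: [0.509, -0.2057, 0.2155]
tcp_rot: [[0.998, -0.058, 0.004], [-0.058, -0.998, -0.006], [0.005, 0.005, -1.0]]
force: [-0.1, 0.9, 0.9]
opening: 0.005
```

```bash
python3 snap.py c8|head -2
```

```text
12.2 [ 0.5076 -0.1997  0.2148] [0.2787 1.3412 0.0541] [270.1752 141.9039]
tcp in gutter [ 0.096  -0.314   0.1631]
```

View pics/c8.png

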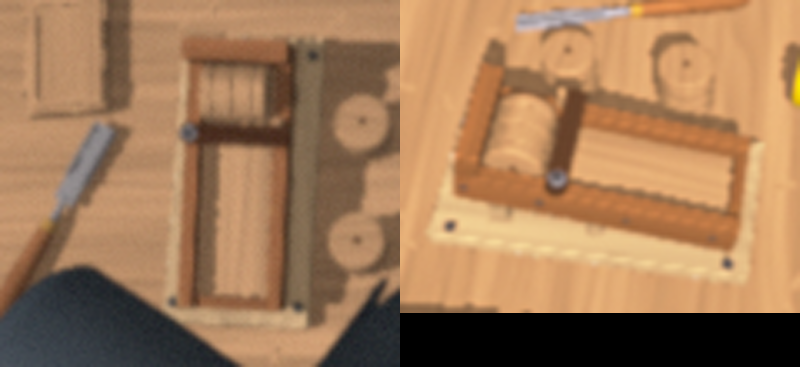

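The drum sits against the stop and the keeper lies across behind it, next to the dowel. I'll check its angle numerically before handing in.

Run:
```python
from h import *
import cv2
yaw=np.radians(-2.85);G=Ro.from_euler('ZY',[yaw,-np.radians(8)]).as_matrix();o=np.array([.4509,.1175,.04])
im=capture("side");c=cv2.imread("pics/c8.png")
pv=proj("side",o+G@[.158,.0435,.036])
for th in(0,.1,.2):
    u=proj("side",o+G@[.158-.098*np.sin(th),.0435-.098*np.cos(th),.036]); print(th,u,np.degrees(np.arctan2(*(u-pv))))
m=(im.max(2)<95); m[:195]=0;m[248:]=0;m[:,:222]=0;m[:,240:]=0
n,l,s,ce=cv2.connectedComponentsWithStats(m.astype(np.uint8));i=1+s[1:,4].argmax()
y,x=np.where(l==i);vx,vy,x0,y0=cv2.fitLine(np.c_[x,y].astype(np.float32),cv2.DIST_HUBER,0,.01,.01).ravel()
print(s[i],(x0,y0),np.degrees(np.arctan2(-vx*np.sign(vy)*-1,-abs(vy)*1)),vx,vy,pv)
for r in range(220,248,3): 
    q=x[y==r]; print(r,q.min() if len(q) else None,q.max() if len(q) else None)
```

```text
0 [235.23624604 219.86686403] 167.02730348545452
0.1 [238.15584399 220.58525483] 160.54788154971527
0.2 [240.99372802 221.54185637] 154.14500694544736Traceback (most recent call last):
  File "<stdin>", line 9, in <module>
ValueError: attempt to get argmax of an empty sequence
```

Run:
```python
from h import *
im=capture("side").astype(int)
for r in range(221,246,3): print(r,im[r,224:246].sum(1)//3)
```

```text
221 [101 102 102 100  99 106 144 168 142  92  74  73  80  97 112 119 116 110
 104 112 128 139]
224 [170 160 143 127 121 127 143 137 102  77  71  72  72  77  92 103 107 108
 107 109 111 112]
227 [172 170 171 170 154 130 114  95  77  71  70  70  74  88 111 124 127 127
 125 124 125 127]
230 [168 163 157 151 141 120  92  75  71  70  70  71  80 103 119 121 119 117
 121 125 127 124]
233 [164 164 161 145 120  95  77  72  70  71  71  84 124 152 161 160 159 157
 155 153 151 146]
236 [159 152 142 133 116  90  74  71  72  71  76 109 151 170 171 168 167 166
 165 164 162 162]
239 [156 147 135 119  96  75  70  72  71  74  98 144 169 172 168 168 165 165
 165 165 166 168]
242 [168 147 119  95  76  71  74  74  69  86 134 169 174 174 174 173 174 174
 175 175 175 176]
245 [134 128 113 112 111  97  97 117 115 119 154 173 174 175 176 176 175 174
 173 172 172 172]
```

The keeper's end shows at column ≈ 234.9. The model predicts 235.2 for 0 rad and 238.2 for 0.1 rad, so it is shut, which agrees with the 7 N hard stop. Handing in.

```bash
python3 -c "
from rig import *
print(hand_in())"
```

```text
the job is handed in; nothing more can be done
None
```

The drum is in the seat against the end stop, the keeper is shut across the gutter behind it, and the job is handed in. With closed fingertips I pushed the drum slowly up the gutter and over the crest. I then swept the keeper round until it met its hard stop, where it resisted with about 7 N; about 0.4 N turns it freely. I backed off and moved the arm clear, with about 12 s used of the 51 s allowed.

**Last checks:**
- **Drum and surroundings:** The last pictures show the drum against the stop. The spares, the left gouge and the visible part of the panel block were where they started. I did not look again at the items outside the enlarged crops, such as the mallet and the half-round block.
- **Keeper angle:** The end of the bar was within about 0.3 px of the position expected when fully shut.
- **Where they disagreed:** The slope of the bar's edges alone suggested about 0.04 rad (about 2°) open. The finger also stopped about 4 mm short of where my model put it. I put both down to measurement bias, because the bar had stopped firmly, and did not push it a second time.

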